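Make up a pill-box order from the gate dispenser

ROBOT

A 6-joint arm with a two-finger parallel gripper is mounted at the origin on the work surface. World frame = base frame: x ahead of the robot, y to its left, z up, the work surface at z = 0. Lengths are in mm, angles in rad, forces in N, time in s.
With the tool pointing down it reaches from about 400 to 925 mm from the base axis. Payload 12.5 kg.
Tool frame: the origin (TCP) lies midway between the tips of the shut fingers; the grasp point (between the pads) lies 19 mm behind it; z points along the fingers, y is the line along which they close (so a half turn about z gives the same grasp; the last joint's range is limited). The gripper opens to 95 mm and grips with 3 to 60 N. Pads are 20 mm wide; open, the fingers measure 119 mm over their backs; the gripper's body (75 mm by 180 mm) begins 59 mm behind the grasp point.
Start: joints at [-1.211, 0.491, 1.559, -0, 1.092, -0.106], TCP at [280.736, -558.421, 214.661] pointing down, gripper open.
Joint ranges: [-3.1, 3.1], [-0.84, 2.19], [0.05, 2.79], [-1.13, 4.28], [0.06, 2.93], [-2.69, 2.69]. Speed limits (rad/s): [2.22, 2.22, 2.79, 3.14, 3.14, 3.14].

INTERFACE

Orientations are given as [roll, pitch, yaw] about the fixed x, y, z axes, in that order (R = Rz(yaw) Ry(pitch) Rx(roll)).
In Python, from cell import env gives the robot as it stands.
- The arm moves only by the tool carry_out, never from a script. Its argument "series" is a list of rows, each a list of 4 numbers: the shift along the world's x, y, z normalised to -1 to 1, where 1 is 5 cm, then the turn about the world's z normalised to -1 to 1, where 1 is 6 degrees. In form: [[x, y, z, turn], ...]. A call has exactly 5 rows; each row shifts and turns the commanded pose from where the row before left it; what a row does not reach is not made up. A row lasts 1/10 s, in which the tool goes at most 50 mm and 8.59 degrees, less where a joint would pass 70% of its speed; a pose out of reach is approached as far as the arm can. A call with a number of a shift or a turn outside -1 to 1 is refused whole. A call with a gripper value outside its range is refused whole. "fingers" is the closure, from -1 (fully open) to 1 (shut), set as the call begins (left out, the last holds). The fingers move at their own pace and stop on an object; the grip force is fixed at half the most. Time passes only in rows, so rows that do not move let the fingers close, or fill a call up. It gives the time, the measured TCP pose, the force, the opening and the grip force at its end, in the units of the state.
- env.state(): the state, without advancing time (a new reading comes with each control period).
- env.read_camera(name): name is "scene" or "top"; returns the picture (480x640x3 uint8, red, green, blue); there is no depth.
- env.calibration(name): a dict with "K" (3x3 intrinsics, pixels), "pose" (4x4, takes a point from camera to world coordinates). Camera axes: x right, y down, z forward; pixel columns grow to the right and rows downward; lengths in mm; the calibration is good to about 2 mm. A picture is of the moment at which its call begins. calibration takes no time and is no camera call.
- env.job_done(): hands the job in; it is judged then, once.
Trained networks look in the newest picture that a camera, given by its name, has taken for a name from the list of things; names that differ only in an ending like _2 or _b are one class to them, and where a whole thing is asked for, a point or a joint stands for the part that bears it (a point fixed in the world has none). Each returns a list of dicts, best first, with "conf" (0 to 1); they miss things now and then, are a little off and sometimes report something else, mostly with a low value. They report only what shows in the picture. A call takes as long as a camera call. They do not tell look-alikes from the thing itself.
- env.look_for(camera, label): "position" ([row, column] as shares, 0 to 1, of the picture: columns of its width, rows of its height, amid what is visible of it).
The state is a dict: "t": time; "joints": joint angles; "qvel": joint speeds; "tau": joint torques, N m; "eef_pos": TCP position; "tcp_rot": TCP orientation; "ft_force": force on the tool from outside, world axes, zero at the start; "moment": the same for the moment, N m; "opening": opening from 0.0 (shut) to 1.0 (fully open); "grip_force": force on a finger pad.
Only numpy, scipy, OpenCV 4.12 (cv2) and the standard library are available. Lean on these libraries where they do the work, as an engineer would, in place of code of your own. Each camera call takes 0.05 s, during which the arm holds its last target. There are 200 camera calls.

TASK

Make up the order: hold the silver dosing cup by its handle under the chute's mouth and, with the cup's side, push the brass paddle away from you until the gate clicks fully open, keeping the cup there until every pill box has slid into it. Stand the cup with all its pill boxes in the black tray together with every porcelain ointment pot that is out on the counter, all upright, and pull the gate by its post fully shut again until it clicks. Leave the abacus, the red tin and the bell where they are.

Things in the scene. Friction and masses are not known exactly. Their poses are not given: they have to be found in the camera images.
- dispenser: Teak pill-box dispenser, fixed. Origin: on the counter under the middle of the chute's mouth; +x away from the robot. The chute (200 mm long, 31 mm wide inside, walls 22 mm) climbs at 28 degrees along +y, so pill boxes slide to -y and drop off at y = 0. A gate blade across the mouth slides along x. Legs and foot at y = 60 to 190 mm, |x| < 45 mm.
- cup_spot (a point): Point on the counter where the centre of the cup stands when it has pushed the gate fully open: dispenser frame (0, -28 mm). A cup centred here (within about 15 mm) catches everything; axes are those of the dispenser.
- mouth (a point): Middle of the lower edge of the chute's floor, 72 mm above the counter. A brass guide and ball housing lie over it (dispenser frame z 101 to 133 mm, x -30 to +75 mm, y -10 to +8 mm).
- gate (a joint): Brass gate slide, metres along the dispenser's +x: 0 shut, 0.050 fully open. Friction about 0.3 N. A sprung ball clicks over a ridge about 4 mm before each end (6 to 8 N to pass it), then holds the slide against that end; short of the click it does not hold. The pill boxes' way is clear only in the last 8 mm of opening.
- paddle (a point): Centre of the near (-x) face of the brass paddle hanging from the gate below the mouth (40 mm wide along y, 12 to 48 mm above the counter). Gate shut: dispenser frame (-8, -28, 30) mm; open: (42, -28, 30) mm. Pushed to +x by the side of the cup, whose axis is then about 40 mm behind this face.
- gate_post (a point): Top of the upright brass pull post of the gate, 12 mm in diameter, 42 mm free length (108 to 150 mm above the counter) on the end of the 8 mm gate bar. Gate shut: dispenser frame (-105, -4, 150) mm; open: (-55, -4, 150) mm. Pull it to -x to shut the gate.
- cup: Silver-plated dosing cup, about 180 g, open at the top, 84 mm across the rim (72 mm at the foot), 55 mm high, walls 3 mm, floor 5 mm, with one straight flat handle along its own -x. Origin: centre of its underside.
- cup_grip (a point): Point on the cup's handle, 130 mm from the cup's axis along its -x and 40 mm above its underside. The handle is 12 mm wide and 10 mm high (35 to 45 mm above the underside) and runs from the cup's wall to 169 mm from the axis.
- tray: Black lacquer order tray, fixed, 190 mm (own x) by 250 mm (own y), rim 14 mm high and 5 mm thick, floor about 5 mm thick. Origin: centre of its underside.
- pillbox0: Round boxwood pill box, a disc 26 mm in diameter and 18 mm thick, 18 g; origin at its centre. 3 or 4 of the four wait one behind another in the chute behind the gate.
- pillbox1: Round boxwood pill box, a disc 26 mm in diameter and 18 mm thick, 18 g; origin at its centre. 3 or 4 of the four wait one behind another in the chute behind the gate.
- pillbox2: Round boxwood pill box, a disc 26 mm in diameter and 18 mm thick, 18 g; origin at its centre. 3 or 4 of the four wait one behind another in the chute behind the gate.
- pillbox3: Round boxwood pill box, a disc 26 mm in diameter and 18 mm thick, 18 g; origin at its centre. 3 or 4 of the four wait one behind another in the chute behind the gate.
- pot0: White porcelain ointment pot, closed, 42 mm in diameter, 40 mm high, about 120 g; origin: centre of its underside. 2 or 3 of the three stand on the counter.
- pot1: White porcelain ointment pot, closed, 42 mm in diameter, 40 mm high, about 120 g; origin: centre of its underside. 2 or 3 of the three stand on the counter.
- pot2: White porcelain ointment pot, closed, 42 mm in diameter, 40 mm high, about 120 g; origin: centre of its underside. 2 or 3 of the three stand on the counter.
- abacus: Rosewood abacus, 122 by 240 mm, 24 mm high, lying flat; a bystander.
- tin: Red enamel tin, 66 mm in diameter, 77 mm high; a bystander.
- bell: Brass counter bell on a round wooden foot, 72 mm in diameter, 48 mm high; a bystander.
Not all that is in view belongs to the job. There is more than one size of the cup; the one meant has the size given above.

How it is judged:
By the outcome, as a careful person would: the job done as asked, in the order asked, and still so for the second after the job is handed in, with the robot touching nothing.
Of pot0, pot1, pot2, pillbox3 only 3 to 4 are there at a start; the rules pass over those that are not, and their reading is None.
At some moment in a run one of pot0, pot1, pot2, cup may be knocked a few centimetres aside while the robot is not near it.
It also fails if it takes over 210 s, if anything falls off the work surface, if the arm or the gripper's body presses on something with over 40 N, if the wrist force passes 120 N, or if a joint passes its speed limit or range.

## Working session

There is one attempt and no reset: what is moved stays moved. The work goes in short steps, Python scripts to look and compute and a tool call to move; the robot and the scene stay as the last step left them, time stands still between calls to the robot, and variables do not carry over. Pictures are saved under pics/ and viewed, at most 14 in all, crops included, and the job is handed in when it is done.

Besides the shell and the picture viewer there is one more tool, called after "Call:" in YAML: its name, and indented under it one key for each argument. carry_out: Moves the arm, as the interface text tells. Its arguments: {"type":"object","properties":{"series":{"type":"array","items":{"type":"array","items":{"type":"number","minimum":-1,"maximum":1}}},"fingers":{"type":"number"}},"required":["series"]}

```bash
mkdir -p pics
cat > h.py <<'E'
import numpy as np, cv2
from cell import env
def ray(cam,u,v,z):
    c=env.calibration(cam);K=np.array(c["K"]);P=np.array(c["pose"])
    d=P[:3,:3]@np.linalg.solve(K,[u,v,1.]);o=P[:3,3]
    return (o+d*(z-o[2])/d[2]).round(1)
def proj(cam,p):
    c=env.calibration(cam);K=np.array(c["K"]);P=np.array(c["pose"])
    q=K@(P[:3,:3].T@(np.array(p,float)-P[:3,3]));return (q[:2]/q[2]).round(1)
def snap(cam,name):
    im=np.array(env.read_camera(cam));cv2.imwrite(f"pics/{name}.png",im[:,:,::-1]);return im
def look(cam,l,z=0,n=4,minc=.2):
    for r in env.look_for(cam,l)[:n]:
        if r["conf"]<minc: continue
        v,u=r["position"][0]*480,r["position"][1]*640
        print(cam,l,round(r["conf"],2),"px",round(u),round(v),"xyz",ray(cam,u,v,z))
E
python3 - <<'E'
from h import *
for c in("top","scene"):
    snap(c,c+"0"); k=env.calibration(c); print(c,np.array(k["K"]).round(0).tolist(),np.array(k["pose"]).round(2).tolist())
for l,z in(("cup",30),("cup_grip",40),("pot0",30),("gate_post",150),("paddle",30),("tray",5),("dispenser",80),("mouth",72),("tin",77),("bell",48),("abacus",20)):
    for c in("top","scene"): look(c,l,z)
E
```

```text
top [[618.0, 0.0, 319.0], [0.0, 618.0, 238.0], [0.0, 0.0, 1.0]] [[0.01, -0.98, 0.21, 124.79], [-1.0, -0.0, 0.01, 76.84], [-0.01, -0.21, -0.98, 1522.84], [0.0, 0.0, 0.0, 1.0]]
scene [[474.0, 0.0, 316.0], [0.0, 474.0, 238.0], [0.0, 0.0, 1.0]] [[0.08, 0.65, -0.75, 1351.86], [1.0, -0.05, 0.07, -17.5], [0.01, -0.76, -0.65, 884.97], [0.0, 0.0, 0.0, 1.0]]
top cup 0.88 px 496 388 xyz [  91.1 -329.3   30. ]
top cup 0.73 px 352 191 xyz [570.9   7.3  30. ]
top cup 0.32 px 164 185 xyz [585.3 480.1  30. ]
scene cup 0.72 px 295 294 xyz [5.704e+02 5.000e-01 3.000e+01]
scene cup 0.61 px 181 182 xyz [  65.4 -336.7   30. ]
top cup_grip 0.95 px 499 386 xyz [  97.  -332.1   40. ]
top cup_grip 0.86 px 354 192 xyz [564.8   2.8  40. ]
scene cup_grip 0.77 px 297 293 xyz [578.4   6.9  40. ]
scene cup_grip 0.7 px 181 186 xyz [ 105.7 -330.5   40. ]
scene cup_grip 0.23 px 396 277 xyz [543.2 254.2  40. ]
top pot0 0.71 px 210 257 xyz [399.9 356.4  30. ]
top pot0 0.69 px 251 238 xyz [449.2 256.8  30. ]
scene pot0 0.76 px 420 246 xyz [421.5 347.3  30. ]
scene pot0 0.73 px 274 336 xyz [693.5 -51.   30. ]
scene pot0 
[... 548 characters left out ...]
 xyz [647.8 263.7  80. ]
scene dispenser 0.72 px 164 301 xyz [ 617.2 -293.4   80. ]
scene dispenser 0.66 px 294 290 xyz [604.3  -1.2  80. ]
top mouth 0.82 px 244 166 xyz [621.1 276.1  72. ]
scene mouth 0.74 px 411 300 xyz [646.7 263.8  72. ]
top tin 0.95 px 450 126 xyz [ 726.1 -236.5   77. ]
top tin 0.64 px 286 176 xyz [595.2 169.8  77. ]
scene tin 0.72 px 179 361 xyz [ 777.5 -238.4   77. ]
scene tin 0.57 px 415 302 xyz [656.9 268.   77. ]
top bell 0.77 px 166 182 xyz [585.5 472.   48. ]
scene bell 0.76 px 486 299 xyz [635.8 449.1  48. ]
top abacus 0.65 px 301 115 xyz [780.  137.2  20. ]
scene abacus 0.58 px 367 369 xyz [785.4 143.4  20. ]
scene abacus 0.39 px 419 244 xyz [402.2 350.8  20. ]
```

View pics/top0.png

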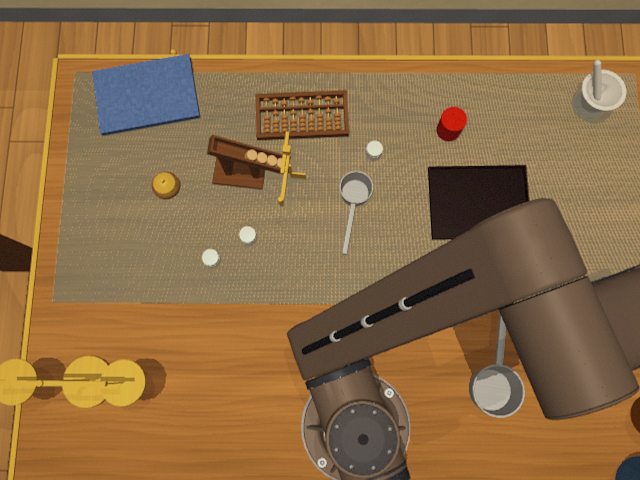

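View pics/scene0.png

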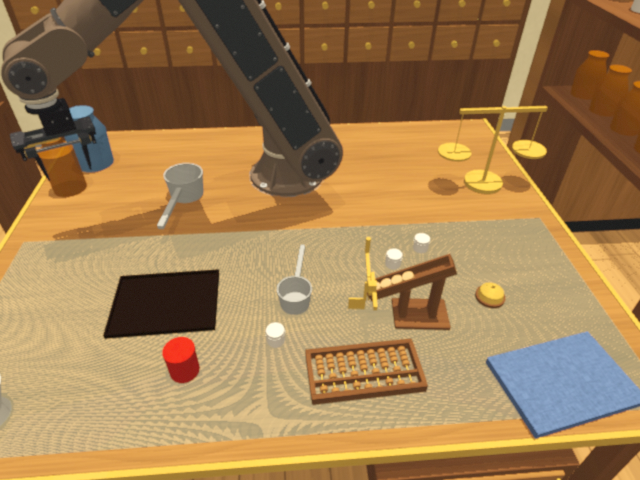

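Two cups show. Top px (356,188), on the mat, has a rim about 33 px wide, or ~80 mm. Top px (497,390), by the base, has a rim about 52 px wide, or ~120 mm. The mat cup fits the 84 mm given. There are three pots at top (210,257), (248,235) and (375,149). One enlarged crop should confirm this.

Run:
```python
from h import *
im=cv2.imread("pics/top0.png")[105:270,190:400]
cv2.imwrite("pics/crop0.png",cv2.resize(im,None,fx=3.6,fy=3.6,interpolation=cv2.INTER_CUBIC))
```

```text
(no output)
```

View pics/crop0.png

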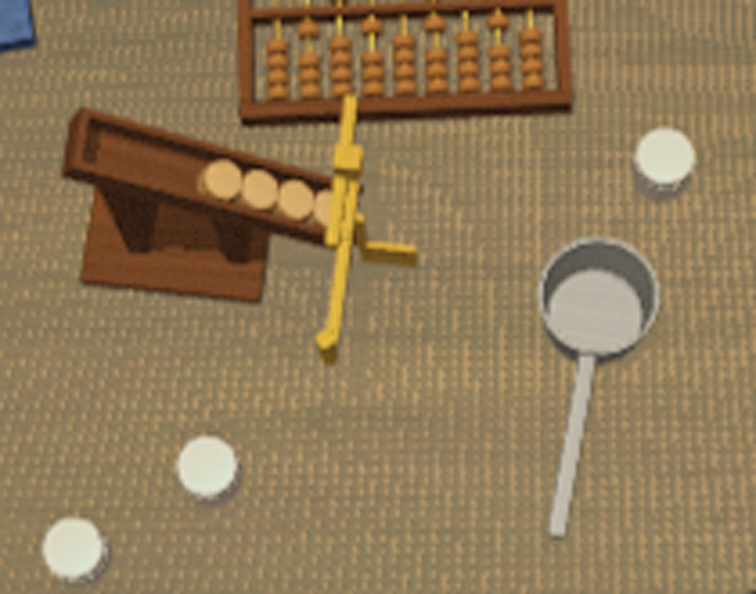

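The crop shows four pill boxes in the chute, three pots, and the small cup with its rim centred at crop (598,298), 116 px wide (32 px ≈ 79 mm), so it is the 84 mm one. Next I fit the dispenser and cup poses.

Run:
```python
from h import *
from scipy.optimize import least_squares
f=lambda x,y:(190+x/3.6-.4,105+y/3.6-.4)
R=lambda x,y,z:ray("top",*f(x,y),z)
cup=R(598,298,55);he=R(557,533,45);hb=R(588,356,45)
print("rim w",np.linalg.norm(R(540,298,55)-R(657,298,55)),"cup",cup,"hend",he,np.linalg.norm((cup-he)[:2]),"yaw",np.degrees(np.arctan2(*(cup-he)[[1,0]])),np.degrees(np.arctan2(*(hb-he)[[1,0]])))
for p in((664,156),(207,465),(74,547)): print("pot",R(*p,40))
# dispenser features: local pt -> crop px
F=[((-105,-4,150),(328,337)),((-10,-8,48),(362,243)),((-10,-48,48),(416,248)),((-45,190,6),(83,283)),((-45,60,6),(262,299))]
def loc(p,l):
    c,s=np.cos(p[2]),np.sin(p[2]);return (p[0]+c*l[0]-s*l[1],p[1]+s*l[0]+c*l[1],l[2])
g=lambda p:np.concatenate([np.array(proj("top",loc(p,l)))-f(*q) for l,q in F])
s=least_squares(g,[640,160,0],x_scale=[100,100,1],diff_step=1e-3,loss="soft_l1");p=s.x
print("disp",p[:2],np.degrees(p[2]));print(g(p).reshape(-1,2).round(1))
for n,l in(("spot",(0,-28,0)),("post",(-105,-4,150)),("pad",(-8,-28,30)),("mouth",(0,0,72)),("chute top",(0,177,172))):
    print(n,np.round(loc(p,l),1),proj("scene",loc(p,l)),"top crop",(proj("top",loc(p,l))-[190,105])*3.6)
# tray
im=cv2.imread("pics/top0.png")
print("tray corners",[ray("top",u,v,14) for u,v in((429,167),(526,166),(432,238))])
```

```text
rim w 80.40055969954439 cup [572.5  -1.2  55. ] hend [409.9  27.   45. ] 165.0272704737008 yaw -9.839037386001037 -9.873600431595227
pot [681.5 -49.1  40. ]
pot [456.9 266.   40. ]
pot [399.4 354.5  40. ]
disp [623.95806743 173.29932955] 0.0
[[ 3.3 -0.9]
 [-1.3 -0.1]
 [-0.3 -1.4]
 [-0.5  6.8]
 [ 0.5  2.5]]
spot [624.  145.3   0. ] [356.4 315.6] top crop [387.72 249.12]
post [519.  169.3 150. ] [364.  239.3] top crop [338.4  332.28]
pad [616.  145.3  30. ] [356.7 304.8] top crop [385.92 246.96]
mouth [624.  173.3  72. ] [370.4 294.7] top crop [342.72 216.36]
chute top [624.  350.3 172. ] [454.1 259.3] top crop [ 57.6  164.16]
tray corners [array([ 640.2, -191.3,   14. ]), array([ 644. , -439.3,   14. ]), array([ 454.2, -193. ,   14. ])]
```

```bash
sed -i 's/return (q\[:2\]\/q\[2\]).round(1)/return q[:2]\/q[2]/' h.py
cat > disp.py <<'E'
from h import *
from scipy.optimize import least_squares
f=lambda x,y:(190+x/3.6-.4,105+y/3.6-.4)
F=[((-105,-4,150),(328,337)),((-10,-8,48),(362,243)),((-10,-48,48),(416,248)),((-45,190,6),(83,283)),((-45,60,6),(262,299)),((0,177+10,170+20),(83,140))]
def loc(p,l):
    c,s=np.cos(p[2]),np.sin(p[2]);return (p[0]+c*l[0]-s*l[1],p[1]+s*l[0]+c*l[1],l[2])
E
python3 - <<'E'
from disp import *
for FF in (F[:5],F):
    g=lambda p:np.concatenate([np.array(proj("top",loc(p,l)))-f(*q) for l,q in FF])
    s=least_squares(g,[620,170,-.1],x_scale=[100,100,1],loss="soft_l1");p=s.x
    print("disp",p[:2],np.degrees(p[2]));print(g(p).reshape(-1,2).round(1).tolist())
for n,l in(("spot",(0,-28,0)),("post",(-105,-4,150)),("pad",(-8,-28,30)),("bar far end",(75,0,120)),("mouth",(0,0,72)),("chute top",(0,177,172))):
    print(n,np.round(loc(p,l),1),proj("scene",loc(p,l)).round(),"top crop",((proj("top",loc(p,l))-[190,105])*3.6).round())
E
```

```text
disp [623.87761971 170.36141706] -5.50631328843971
[[0.2, -0.9], [-0.5, 0.2], [0.4, 0.4], [-0.4, -0.1], [0.2, 0.3]]
disp [623.44510616 169.87609811] -5.227138951205832
[[0.7, -0.7], [-0.3, 0.4], [0.6, 0.5], [-0.1, 0.4], [0.5, 0.6], [-10.3, -2.5]]
spot [620.9 142.    0. ] [355. 315.] top crop [392. 253.]
post [518.5 175.5 150. ] [367. 239.] top crop [329. 333.]
pad [612.9 142.7  30. ] [355. 304.] top crop [389. 251.]
bar far end [698.1 163.  120. ] [373. 306.] top crop [356.  88.]
mouth [623.4 169.9  72. ] [369. 295.] top crop [348. 217.]
chute top [639.6 346.1 172. ] [454. 264.] top crop [ 65. 141.]
```

```bash
python3 -c "
from h import *
s=env.state();print({k:np.round(s[k],3).tolist() for k in('t','joints','eef_pos','tcp_rot','opening','ft_force')})"
```

```text
{'t': 1.2, 'joints': [-1.211, 0.491, 1.559, -0.0, 1.092, -0.106], 'eef_pos': [280.717, -558.442, 214.666], 'tcp_rot': [3.141, 0.0, 0.466], 'opening': 1.001, 'ft_force': [-0.743, -0.434, 0.501]}
```

Call:
carry_out:
  series:
    - [0.6,0.7,0,-0.6]
    - [0.6,0.8,0,-0.6]
    - [0.6,0.8,0,-0.6]
    - [0.6,0.8,0,-0.6]
    - [0.6,0.8,0,-0.6]
  fingers: -1

```text
t: 1.7
eef_pos: [431.6, -361.8, 214.8]
tcp_rot: [3.141, -0.0, 0.149]
ft_force: [0.6, -1.5, 0.5]
opening: 1.004
grip_force: 0.0
```

Call:
carry_out:
  series:
    - [0,0.8,0,-0.6]
    - [0,0.8,0,-0.6]
    - [0,0.8,0,-0.6]
    - [0,0.8,0,-0.6]
    - [0,0.8,0,-0.6]

```text
t: 2.2
eef_pos: [430.5, -161.9, 214.8]
tcp_rot: [3.141, -0.0, -0.165]
ft_force: [1.7, 0.1, 0.6]
opening: 1.0
grip_force: 0.0
```

Call:
carry_out:
  series:
    - [0.1,0.8,0,0]
    - [0.1,0.8,0,0]
    - [0.1,0.8,0,0]
    - [0,0.8,0,0]
    - [0,0,0,0]

```text
t: 2.7
eef_pos: [445.4, -0.0, 214.8]
tcp_rot: [-3.141, -0.0, -0.159]
ft_force: [-0.4, -0.7, -0.5]
opening: 1.001
grip_force: 0.0
```

Run:
```python
from h import *
snap("scene","s1");snap("top","t1")
for c in("scene","top"): look(c,"cup",30,3); look(c,"pot0",30,4)
```

```text
scene cup 0.79 px 183 183 xyz [  74.2 -330.    30. ]
scene cup 0.76 px 294 292 xyz [563.7  -0.9  30. ]
scene pot0 0.73 px 419 246 xyz [419.3 343.6  30. ]
scene pot0 0.63 px 391 258 xyz [462.1 258.8  30. ]
scene pot0 0.56 px 275 334 xyz [688.3 -48.1  30. ]
scene pot0 0.31 px 361 375 xyz [805.1 125.7  30. ]
top cup 0.86 px 497 386 xyz [  95.4 -331.5   30. ]
top pot0 0.63 px 373 149 xyz [683.7 -46.8  30. ]
top pot0 0.61 px 210 255 xyz [404.1 356.   30. ]
top pot0 0.55 px 269 163 xyz [644.2 217.3  30. ]
top pot0 0.51 px 252 235 xyz [455.6 256.   30. ]
```

Call:
carry_out:
  series:
    - [0,0.42,-0.5,-0.1]
    - [0,0,-0.8,0]
    - [0,0,-0.8,0]
    - [0,0,-0.6,0]
    - [0,0,0,0]

```text
t: 3.5
eef_pos: [444.3, 16.8, 77.0]
tcp_rot: [3.141, 0.006, -0.175]
ft_force: [-0.9, 0.3, 1.2]
opening: 1.003
grip_force: 0.0
```

Call:
carry_out:
  series:
    - [0,0.08,-0.5,0]
    - [0,0,-0.4,0]
    - [0,0,-0.24,0]
    - [0,0,0,0]
    - [0,0,0,0]

```text
t: 4.0
eef_pos: [446.4, 21.1, 23.8]
tcp_rot: [3.142, -0.001, -0.174]
ft_force: [-0.0, 0.2, -0.4]
opening: 1.0
grip_force: 0.0
```

Call:
carry_out:
  series:
    - [0,0,0,0]
    - [0,0,0,0]
    - [0,0,0,0]
    - [0,0,0,0]
    - [0,0,0,0]
  fingers: 1

```text
t: 4.5
eef_pos: [445.8, 21.6, 22.8]
tcp_rot: [3.142, -0.0, -0.173]
ft_force: [-0.1, -0.2, 0.2]
opening: 0.635
grip_force: 0.0
```

Call:
carry_out:
  series:
    - [0,0,0,0]
    - [0,0,0,0]
    - [0,0,0,0]
    - [0,0,0,0]
    - [0,0,0,0]

```text
t: 5.0
eef_pos: [445.7, 21.6, 22.6]
tcp_rot: [3.142, 0.0, -0.173]
ft_force: [0.3, 0.7, 1.3]
opening: 0.216
grip_force: 0.0
```

Call:
carry_out:
  series:
    - [0,0,0,0]
    - [0,0,0,0]
    - [0,0,0,0]
    - [0,0,0,0]
    - [0,0,0,0]

```text
t: 5.5
eef_pos: [445.7, 21.6, 22.6]
tcp_rot: [3.141, 0.0, -0.173]
ft_force: [-0.2, -0.9, -0.7]
opening: 0.121
grip_force: 30.0
```

Call:
carry_out:
  series:
    - [0,0,0.05,0]
    - [0,0,0.05,0]
    - [0,0,0,0]
    - [0,0,0,0]
    - [0,0,0,0]

```text
t: 6.0
eef_pos: [445.7, 21.6, 27.6]
tcp_rot: [3.142, 0.0, -0.173]
ft_force: [0.4, -0.1, -1.6]
opening: 0.123
grip_force: 30.0
```

Run:
```python
from h import *
im=snap("scene","s2")[180:340,220:430];cv2.imwrite("pics/c2.png",cv2.resize(im[:,:,::-1],None,fx=3.6,fy=3.6,interpolation=cv2.INTER_CUBIC))
s=env.state();print(s["opening"],s["grip_force"],s["eef_pos"],s["moment"],s["ft_force"])
```

```text
0.12223359016004076 29.99871790409088 [445.69038268  21.6010883   27.62054488] [0.06053251 0.24984483 0.04081681] [ 0.2123395  -1.07362549 -2.19571275]
```

View pics/c2.png

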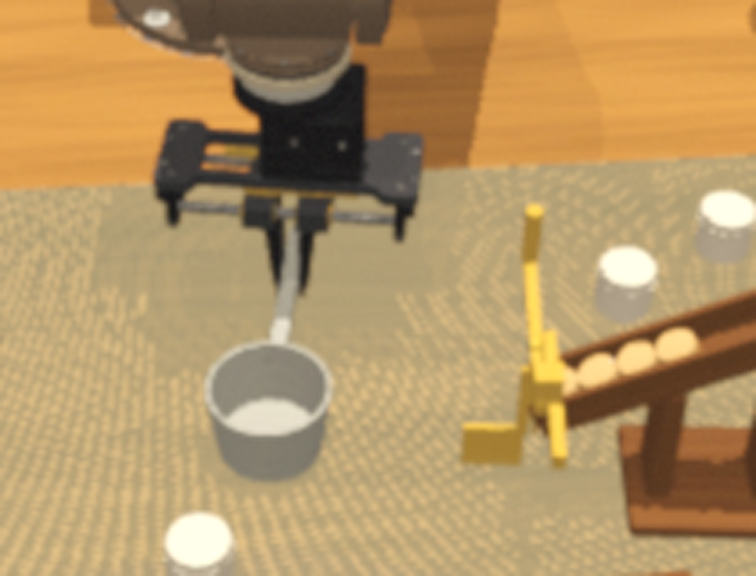

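Call:
carry_out:
  series:
    - [-0.18,0,0,0.2]
    - [-0.17,0.3,0,0.2]
    - [0,0.5,0,0.2]
    - [0,0.5,0,0.13]
    - [0,0.5,0,0]

```text
t: 6.55
eef_pos: [427.4, 112.3, 27.6]
tcp_rot: [3.141, 0.001, -0.095]
ft_force: [0.6, 0.1, -1.2]
opening: 0.124
grip_force: 30.0
```

Call:
carry_out:
  series:
    - [0,0.5,0,0]
    - [0,0.3,0,0]
    - [0,0.2,0,0]
    - [0,0,0,0]
    - [0,0,0,0]

```text
t: 7.05
eef_pos: [427.9, 161.2, 27.6]
tcp_rot: [3.141, 0.0, -0.096]
ft_force: [0.7, -0.1, -1.3]
opening: 0.121
grip_force: 30.0
```

Run:
```python
from h import *
from disp import loc
for c,n,(a,b,x,y) in(("top","c3t",(130,260,240,345)),("scene","c3s",(200,350,290,480))):
    im=snap(c,n+"f")[a:b,x:y];cv2.imwrite(f"pics/{n}.png",cv2.resize(im[:,:,::-1],None,fx=4,fy=4,interpolation=cv2.INTER_CUBIC))
a=cv2.imread("pics/c3t.png");b=cv2.imread("pics/c3s.png");h=min(a.shape[0],b.shape[0],520)
m=np.zeros((600,420+760,3),np.uint8);m[:a.shape[0],:a.shape[1]]=a;m[:600,420:]=b[:600,:760];cv2.imwrite("pics/c3.png",cv2.resize(m,None,fx=.677,fy=.677))
print(env.state()["eef_pos"],env.state()["tcp_rot"])
look("top","cup",40);look("scene","cup",40)
```

```text
[428.12542859 160.91340453  27.62002614] [ 3.14138477e+00  2.94638608e-04 -9.71384609e-02]
top cup 0.97 px 497 383 xyz [ 102.4 -329.1   40. ]
top cup 0.83 px 296 183 xyz [587.  148.4  40. ]
scene cup 0.98 px 351 282 xyz [552.  140.2  40. ]
scene cup 0.83 px 181 184 xyz [  93.  -332.5   40. ]
```

View pics/c3.png

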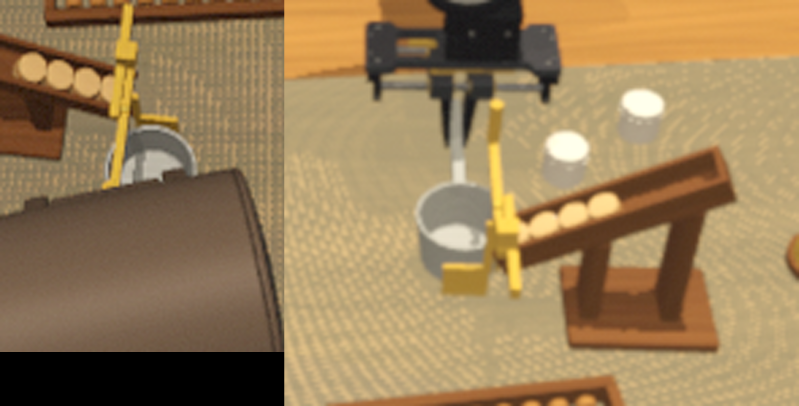

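Call:
carry_out:
  series:
    - [0.2,-0.02,0,0]
    - [0.2,-0.02,0,0]
    - [0.2,-0.02,0,0]
    - [0.2,-0.02,0,0]
    - [0.2,-0.02,0,0]

```text
t: 7.75
eef_pos: [479.4, 156.4, 27.6]
tcp_rot: [3.142, -0.0, -0.097]
ft_force: [-0.9, -0.3, -2.5]
opening: 0.121
grip_force: 30.0
```

Call:
carry_out:
  series:
    - [0.1,-0.01,0,0]
    - [0.1,-0.01,0,0]
    - [0.04,0,0,0]
    - [0.04,0,0,0]
    - [0,0,0,0]

```text
t: 8.25
eef_pos: [488.9, 155.3, 26.7]
tcp_rot: [3.14, 0.008, -0.096]
ft_force: [-14.2, 1.3, -0.8]
opening: 0.123
grip_force: 30.0
```

Call:
carry_out:
  series:
    - [0.04,0,0,0]
    - [0,0,0,0]
    - [0,0,0,0]
    - [0,0,0,0]
    - [0,0,0,0]

```text
t: 8.75
eef_pos: [488.9, 155.2, 26.4]
tcp_rot: [3.139, 0.012, -0.096]
ft_force: [-22.1, 1.9, -1.0]
opening: 0.124
grip_force: 30.0
```

Run:
```python
from h import *
im=snap("scene","s4")[200:350,290:480];cv2.imwrite("pics/c4.png",cv2.resize(im[:,:,::-1],None,fx=4,fy=4,interpolation=cv2.INTER_CUBIC))
print(env.state()["eef_pos"],env.state()["ft_force"])
```

```text
[488.94932975 155.22890295  26.39874578] [-21.27034715   1.13522078  -0.0514058 ]
```

View pics/c4.png

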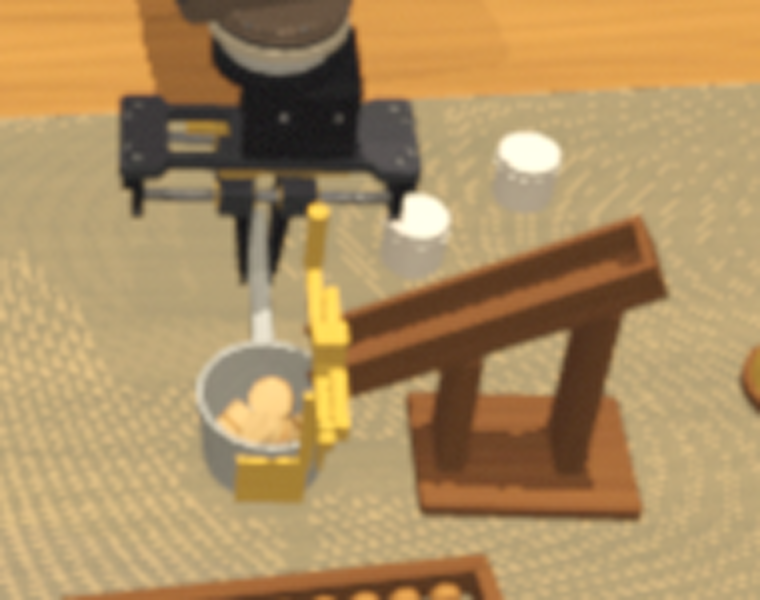

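Call:
carry_out:
  series:
    - [-0.16,0.01,0,0]
    - [-0.25,0.02,0,0]
    - [-0.3,0.03,0,0]
    - [-0.3,0.03,0,0]
    - [-0.3,0.03,0,0]

```text
t: 9.3
eef_pos: [428.3, 161.7, 27.9]
tcp_rot: [-3.141, -0.001, -0.097]
ft_force: [-0.3, 0.2, -2.6]
opening: 0.127
grip_force: 30.0
```

Call:
carry_out:
  series:
    - [-0.1,-0.1,0,0]
    - [0,-0.3,0.1,0]
    - [0,-0.4,0.15,0]
    - [0,-0.5,0.15,0]
    - [0,-0.5,0.1,0]

```text
t: 9.8
eef_pos: [424.4, 70.5, 53.2]
tcp_rot: [-3.142, -0.002, -0.096]
ft_force: [0.8, 0.8, -2.2]
opening: 0.122
grip_force: 30.0
```

Run:
```python
from h import *
im=snap("scene","s5")[200:350,250:440];cv2.imwrite("pics/c5.png",cv2.resize(im[:,:,::-1],None,fx=4,fy=4,interpolation=cv2.INTER_CUBIC))
print(env.state()["eef_pos"],env.state()["ft_force"],env.state()["moment"])
```

```text
[424.56690806  68.17794219  53.66303156] [ 1.30043438 -0.82972341 -2.47473055] [-0.14687704  0.25398185 -0.11626786]
```

View pics/c5.png

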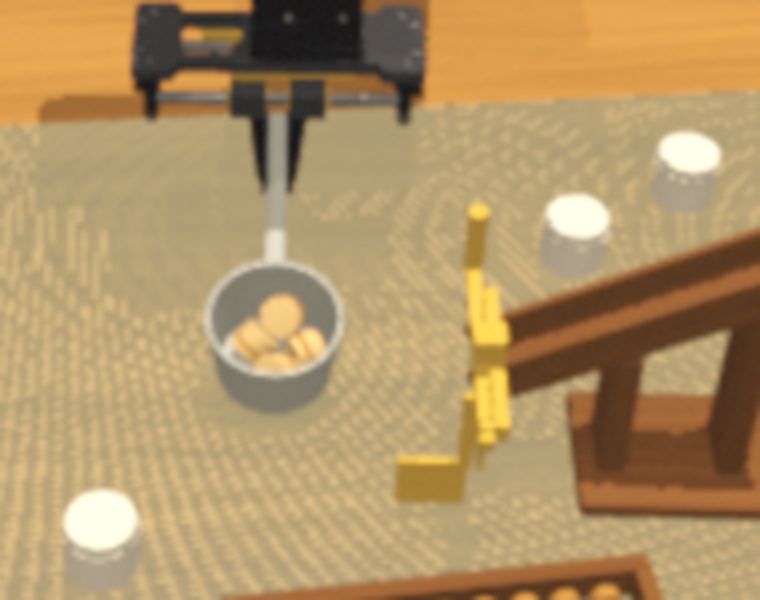

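Call:
carry_out:
  series:
    - [0,-0.4,0.1,0]
    - [0.1,-0.6,0,0]
    - [0.1,-0.6,0,0]
    - [0.1,-0.7,0,0]
    - [0.1,-0.7,0,0]

```text
t: 10.35
eef_pos: [444.3, -80.3, 57.9]
tcp_rot: [3.141, -0.002, -0.096]
ft_force: [0.6, 0.3, -2.0]
opening: 0.123
grip_force: 30.0
```

Call:
carry_out:
  series:
    - [0.05,-0.7,0,0]
    - [0,-0.7,0,0]
    - [0,-0.6,0,0]
    - [0,-0.5,0,0]
    - [0,-0.3,0,0]

```text
t: 10.85
eef_pos: [445.5, -219.2, 57.6]
tcp_rot: [-3.141, 0.001, -0.095]
ft_force: [7.3, 14.2, -2.0]
opening: 0.242
grip_force: 44.1
```

Call:
carry_out:
  series:
    - [0,-0.2,0,0]
    - [0,0,0,0]
    - [0,0,0,0]
    - [0,0,-0.15,0]
    - [0,0,-0.15,0]

```text
t: 11.35
eef_pos: [444.5, -227.2, 42.5]
tcp_rot: [-3.14, 0.004, -0.093]
ft_force: [-7.2, 11.6, 5.0]
opening: 0.268
grip_force: 45.8
```

Run:
```python
from h import *
im=snap("scene","s6")[240:390,70:260];cv2.imwrite("pics/c6.png",cv2.resize(im[:,:,::-1],None,fx=4,fy=4,interpolation=cv2.INTER_CUBIC))
print(env.state()["eef_pos"],env.state()["ft_force"],env.state()["moment"])
for c in("scene","top"): look(c,"cup",60,3);look(c,"tray",5)
```

```text
[ 444.29860103 -226.84688498   41.45865484] [-0.55567324 13.42888326  0.44625733] [ 2.86883268 -0.07244065  1.61027213]
scene cup 0.72 px 169 201 xyz [ 206.9 -347.2   60. ]
scene cup 0.69 px 223 285 xyz [ 556.6 -167.8   60. ]
scene tray 0.84 px 161 305 xyz [ 558.5 -323.5    5. ]
scene tray 0.52 px 223 298 xyz [ 548.8 -175.3    5. ]
top cup 0.97 px 497 383 xyz [ 102.7 -323.6   60. ]
top cup 0.83 px 296 183 xyz [580.8 147.4  60. ]
top tray 0.75 px 477 202 xyz [ 549.3 -312.3    5. ]
```

View pics/c6.png

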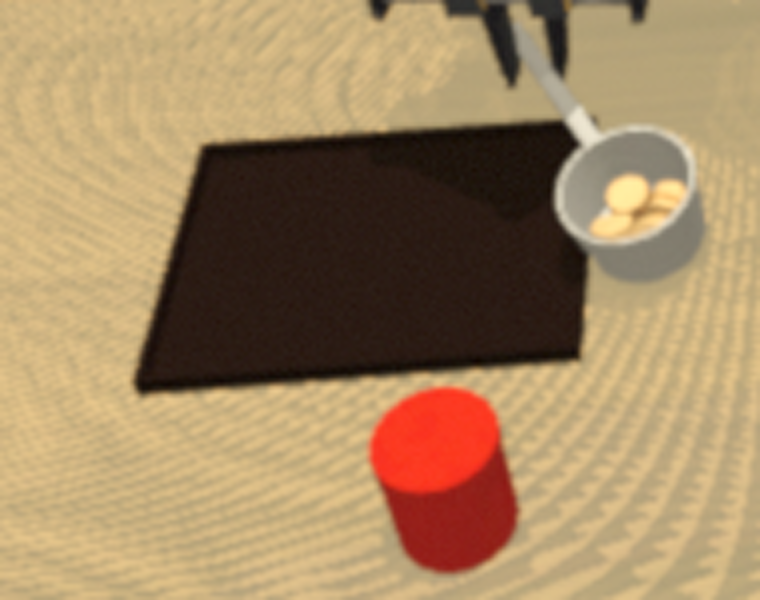

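The cup caught the tray's rim and twisted in the pads. It is just outside the tray at crop (625,190), near upright, with all 4 boxes inside. I will ease off, set it on the counter, and regrip closer to the cup.

Call:
carry_out:
  series:
    - [0,0.2,0,0]
    - [0,0.2,0,0]
    - [0,0.1,0,0]
    - [0,0,0,0]
    - [0,0,0,0]

```text
t: 12.1
eef_pos: [446.1, -203.3, 42.7]
tcp_rot: [3.142, 0.0, -0.096]
ft_force: [-1.5, 4.7, 0.8]
opening: 0.216
grip_force: 28.1
```

Run:
```python
from h import *
im=snap("scene","s7")[230:350,120:280];cv2.imwrite("pics/c7.png",cv2.resize(im[:,:,::-1],None,fx=5,fy=5,interpolation=cv2.INTER_CUBIC))
s=env.state();print(s["eef_pos"],s["ft_force"],s["moment"],s["opening"])
```

```text
[ 446.11725962 -203.36226127   42.72140746] [-1.72106597  4.78882607  0.12137592] [1.06006783 0.35932737 0.61535709] 0.21318861144409995
```

View pics/c7.png

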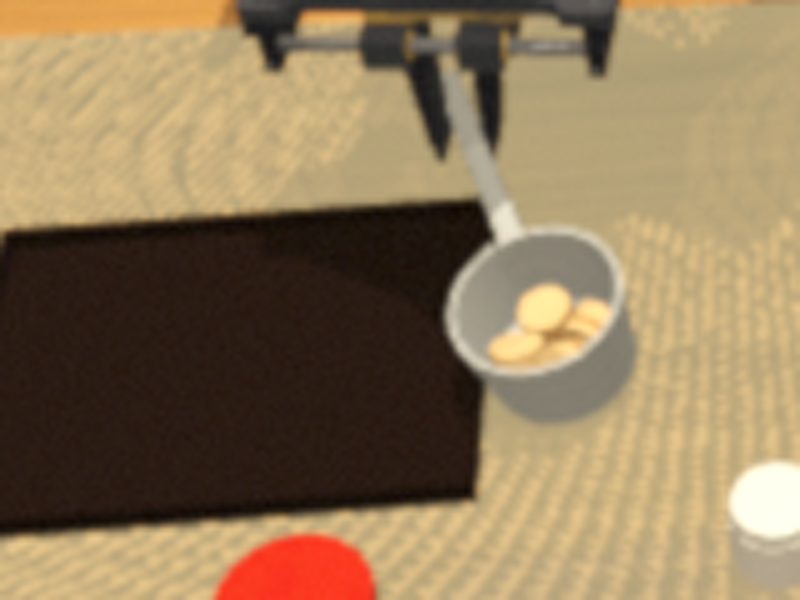

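Call:
carry_out:
  series:
    - [0,0.15,0,0]
    - [0,0.15,0,0]
    - [0,0.1,0,0]
    - [0,0,0,0]
    - [0,0,0,0]

```text
t: 12.65
eef_pos: [446.4, -183.2, 42.7]
tcp_rot: [3.141, -0.0, -0.096]
ft_force: [0.2, 3.3, -0.4]
opening: 0.174
grip_force: 28.2
```

Call:
carry_out:
  series:
    - [0,0,-0.1,0]
    - [0,0,-0.1,0]
    - [0,0,-0.1,0]
    - [0,0,0,0]
    - [0,0,0,0]

```text
t: 13.15
eef_pos: [445.2, -183.0, 27.1]
tcp_rot: [-3.141, 0.003, -0.096]
ft_force: [-4.7, 4.8, 2.0]
opening: 0.181
grip_force: 31.4
```

Run:
```python
from h import *
im=snap("scene","s8")[230:350,120:280];cv2.imwrite("pics/c8.png",cv2.resize(im[:,:,::-1],None,fx=5,fy=5,interpolation=cv2.INTER_CUBIC))
s=env.state();print(s["eef_pos"],s["ft_force"],s["moment"],s["opening"])
```

```text
[ 445.17363399 -183.00782542   27.19043134] [-3.86717377  6.13026406  1.64300934] [1.15553584 0.62565434 0.69642636] 0.17312609527055114
```

View pics/c8.png

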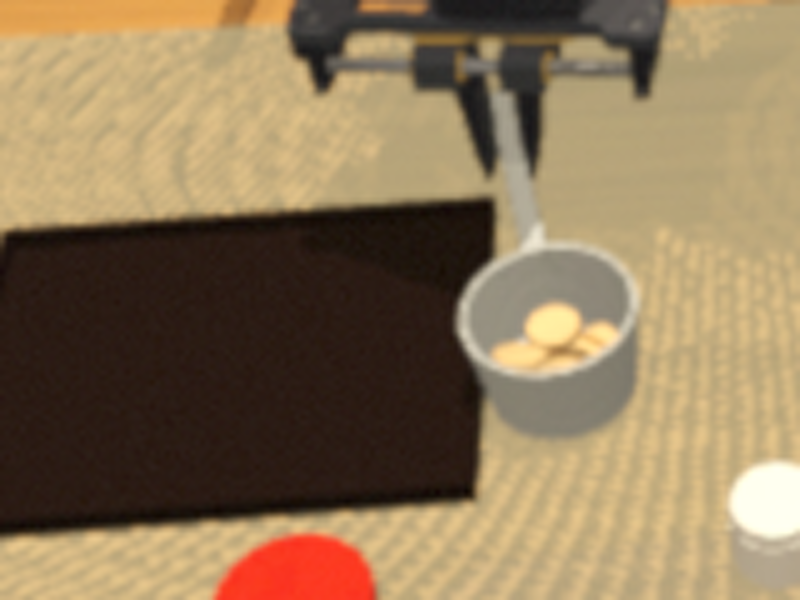

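Call:
carry_out:
  series:
    - [0,0.1,0,0]
    - [0,0.1,-0.05,0]
    - [0,0,-0.05,0]
    - [0,0,0,0]
    - [0,0,0,0]

```text
t: 13.7
eef_pos: [445.4, -173.0, 22.3]
tcp_rot: [-3.141, 0.002, -0.096]
ft_force: [-4.0, 4.7, 4.1]
opening: 0.161
grip_force: 30.5
```

Call:
carry_out:
  series:
    - [0,0,0,0]
    - [0,0,0,0]
    - [0,0,0,0]
    - [0,0,0,0]
    - [0,0,0,0]
  fingers: 0.3

```text
t: 14.2
eef_pos: [446.4, -173.6, 22.7]
tcp_rot: [3.141, -0.0, -0.097]
ft_force: [-0.4, -0.4, -0.1]
opening: 0.35
grip_force: 0.0
```

Call:
carry_out:
  series:
    - [0,0,0,0]
    - [0,0,0,0]
    - [0,0,0.6,0]
    - [0,0,0.8,0]
    - [0,0,0.8,0]

```text
t: 14.7
eef_pos: [445.9, -173.2, 133.8]
tcp_rot: [-3.141, 0.001, -0.097]
ft_force: [0.1, 0.6, -0.7]
opening: 0.348
grip_force: 0.0
```

Run:
```python
from h import *
im=snap("scene","s9")[230:350,120:280];cv2.imwrite("pics/c9.png",cv2.resize(im[:,:,::-1],None,fx=5,fy=5,interpolation=cv2.INTER_CUBIC))
s=env.state();print(s["eef_pos"],s["ft_force"],s["moment"],s["opening"])
```

```text
[ 447.92163438 -174.2217953   139.29772378] [ 1.60150322 -0.90795881  5.87881859] [ 0.00434689 -0.09435251 -0.06957941] 0.34958688325780735
```

View pics/c9.png

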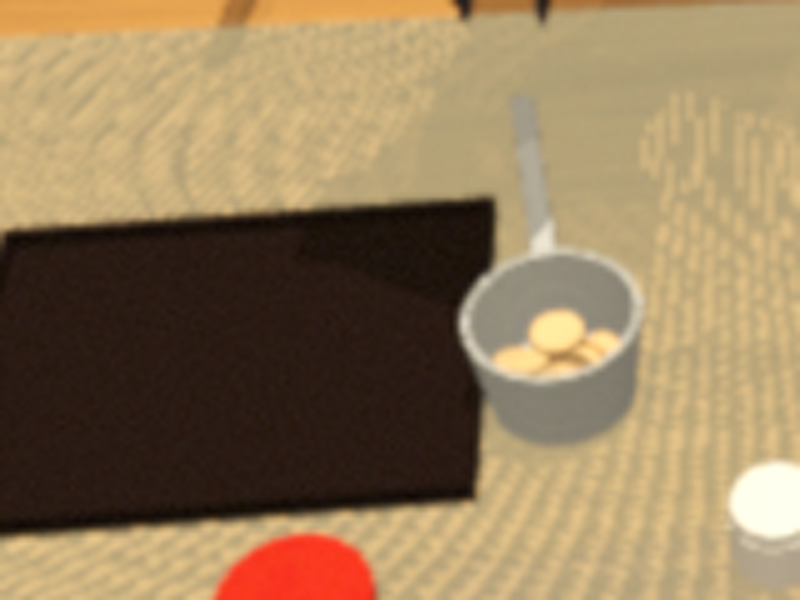

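Run:
```python
from h import *
R=lambda x,y,z:ray("scene",120+x/5-.4,230+y/5-.4,z)
c=R(551,316,55);e=R(524,97,45);b=R(541,248,45)
print("cup",c,"L/R",R(460,325,55),R(642,320,55),"end",e,"b",b,"d",np.linalg.norm((c-e)[:2]),"yaw",np.degrees(np.arctan2(*(c-e)[[1,0]])),np.degrees(np.arctan2(*(b-e)[[1,0]])))
print("tray",R(494,200,14),R(473,495,14),R(6,234,14))
print(env.state()["eef_pos"])
```

```text
cup [ 578.6 -152.2   55. ] L/R [ 581.2 -194.3   55. ] [ 584.3 -109.5   55. ] end [ 412.  -176.7   45. ] b [ 523.6 -161.2   45. ] d 168.39183471890794 yaw 8.365886124032588 7.907162702958455
tray [ 456.4 -192.9   14. ] [ 649.2 -188.3   14. ] [ 463.1 -439.1   14. ]
[ 447.92163438 -174.2217953   139.29772378]
```

Call:
carry_out:
  series:
    - [0.3,0.1,0,0.5]
    - [0.4,0.12,0,0.5]
    - [0.46,0,0,0.5]
    - [0,0,0,0.5]
    - [0,0,0,0.28]
  fingers: 0

```text
t: 15.25
eef_pos: [504.7, -161.8, 131.1]
tcp_rot: [-3.141, 0.002, 0.146]
ft_force: [-0.3, -0.8, 0.1]
opening: 0.497
grip_force: 0.0
```

Call:
carry_out:
  series:
    - [0,0,-0.5,0]
    - [0,0,-0.5,0]
    - [0,0,-0.5,0]
    - [0,0,-0.2,0]
    - [0,0,0,0]

```text
t: 15.75
eef_pos: [503.5, -162.0, 46.2]
tcp_rot: [-3.14, 0.003, 0.143]
ft_force: [0.3, 0.4, 0.8]
opening: 0.499
grip_force: 0.0
```

Call:
carry_out:
  series:
    - [0.02,0,-0.25,0]
    - [0,0,-0.23,0]
    - [0,0,0,0]
    - [0,0,0,0]
    - [0,0,0,0]

```text
t: 16.25
eef_pos: [505.4, -162.5, 24.0]
tcp_rot: [3.141, -0.001, 0.142]
ft_force: [-0.0, 0.5, 0.2]
opening: 0.497
grip_force: 0.0
```

Call:
carry_out:
  series:
    - [0,0,0,0]
    - [0,0,0,0]
    - [0,0,0,0]
    - [0,0,0,0]
    - [0,0,0,0]
  fingers: 1

```text
t: 16.75
eef_pos: [505.2, -162.4, 23.7]
tcp_rot: [3.141, -0.0, 0.142]
ft_force: [-0.6, -0.5, 0.1]
opening: 0.138
grip_force: 0.3
```

Call:
carry_out:
  series:
    - [0,0,0,0]
    - [0,0,0,0]
    - [0,0,0,0]
    - [0,0,0.1,0]
    - [0,0,0.1,0]

```text
t: 17.25
eef_pos: [505.0, -162.2, 33.8]
tcp_rot: [-3.141, 0.001, 0.142]
ft_force: [0.2, 0.3, -2.5]
opening: 0.124
grip_force: 30.0
```

Call:
carry_out:
  series:
    - [0,0,0.2,0]
    - [0,0,0.3,0]
    - [0,0,0.3,0]
    - [0,0,0.2,0]
    - [0,0,0,0]

```text
t: 17.75
eef_pos: [505.8, -162.6, 85.2]
tcp_rot: [3.14, -0.002, 0.142]
ft_force: [-0.4, 0.7, -3.2]
opening: 0.125
grip_force: 30.0
```

Run:
```python
from h import *
im=snap("scene","s10")
s=env.state();print(s["eef_pos"],s["ft_force"],s["moment"],s["opening"])
look("scene","cup",100,2);look("top","cup",100,2)
```

```text
[ 505.38851893 -162.46532906   84.2937509 ] [-0.20836303  0.41059022 -2.86205611] [ 0.00582892  0.20540081 -0.02580907] 0.12321068293081516
scene cup 0.63 px 224 275 xyz [ 564.2 -160.9  100. ]
scene cup 0.6 px 173 193 xyz [ 224.7 -327.2  100. ]
top cup 0.97 px 497 383 xyz [ 103.3 -312.7  100. ]
top cup 0.83 px 296 183 xyz [568.3 145.5 100. ]
```

Call:
carry_out:
  series:
    - [0,-0.2,0,0]
    - [0,-0.3,0,0]
    - [-0.04,-0.4,0,0]
    - [0,-0.4,0,0]
    - [0,-0.3,0,0]

```text
t: 18.4
eef_pos: [503.0, -244.6, 83.3]
tcp_rot: [3.141, 0.0, 0.141]
ft_force: [-1.0, -0.2, -2.2]
opening: 0.122
grip_force: 30.0
```

Call:
carry_out:
  series:
    - [0,-0.26,0,0]
    - [0,0,0,0]
    - [0,0,-0.3,0]
    - [0,0,-0.3,0]
    - [0,0,-0.2,0]

```text
t: 18.9
eef_pos: [503.0, -254.8, 42.8]
tcp_rot: [-3.141, 0.001, 0.143]
ft_force: [0.0, -0.1, -2.2]
opening: 0.124
grip_force: 30.0
```

Call:
carry_out:
  series:
    - [0,0,-0.1,0]
    - [0,0,-0.1,0]
    - [0,0,-0.06,0]
    - [0,0,0,0]
    - [0,0,0,0]

```text
t: 19.4
eef_pos: [503.4, -255.5, 30.9]
tcp_rot: [3.141, -0.0, 0.142]
ft_force: [0.3, 0.5, -2.5]
opening: 0.124
grip_force: 30.0
```

Call:
carry_out:
  series:
    - [0,0,-0.04,0]
    - [0,0,-0.02,0]
    - [0,0,0,0]
    - [0,0,0,0]
    - [0,0,0,0]

```text
t: 19.9
eef_pos: [503.2, -255.6, 28.5]
tcp_rot: [3.141, -0.001, 0.142]
ft_force: [-3.1, 0.9, 7.1]
opening: 0.122
grip_force: 30.0
```

Call:
carry_out:
  series:
    - [0,0,0,0]
    - [0,0,0,0]
    - [0,0,0,0]
    - [0,0,0,0]
    - [0,0,0,0]
  fingers: 0

```text
t: 20.4
eef_pos: [503.3, -255.4, 27.6]
tcp_rot: [3.142, 0.0, 0.142]
ft_force: [0.5, 0.1, 0.7]
opening: 0.47
grip_force: 0.0
```

Call:
carry_out:
  series:
    - [0,0,0.5,0]
    - [0,0,0.8,0]
    - [0,0,0.8,0]
    - [0,0,0.8,0]
    - [0,0,0,0]

```text
t: 20.9
eef_pos: [504.9, -256.4, 177.6]
tcp_rot: [3.136, -0.006, 0.142]
ft_force: [0.1, 0.1, -0.5]
opening: 0.501
grip_force: 0.0
```

Run:
```python
from h import *
im=snap("scene","s11")
s=env.state();print(s["eef_pos"],s["ft_force"])
look("scene","cup",30,2);look("scene","pot0",30,5,.4);look("scene","tray",5)
snap("top","t11");look("top","pot0",30,5,.4)
```

```text
[ 503.99985877 -255.8605551   174.94275829] [ 0.18604214 -0.16974603 -1.78191346]
scene cup 0.72 px 189 290 xyz [ 539.1 -255.4   30. ]
scene cup 0.61 px 195 174 xyz [  24.1 -298.6   30. ]
scene pot0 0.79 px 273 336 xyz [692.3 -53.7  30. ]
scene pot0 0.72 px 419 247 xyz [426.8 343.1  30. ]
scene pot0 0.41 px 489 294 xyz [605.2 471.4  30. ]
scene tray 0.87 px 154 306 xyz [ 563.5 -340.2    5. ]
scene tray 0.59 px 487 295 xyz [585.3 479.8   5. ]
top pot0 0.85 px 249 235 xyz [455.3 261.2  30. ]
top pot0 0.8 px 211 255 xyz [405.5 355.2  30. ]
top pot0 0.78 px 372 148 xyz [686.4 -45.5  30. ]
```

```bash
cat >> h.py <<'E'
def pots(cam,name=None,z=40):
    im=snap(cam,name) if name else None
    h=cv2.cvtColor(im,cv2.COLOR_RGB2HSV)
    m=((h[:,:,2]>215)&(h[:,:,1]<35)).astype(np.uint8)
    n,l,s,c=cv2.connectedComponentsWithStats(m)
    for i in range(1,n):
        if 60<s[i,4]<600: print(cam,"blob",s[i].tolist(),c[i].round(1),ray(cam,*c[i],z))
E
python3 - <<'E'
from h import *
pots("top","t12");pots("scene","s12")
E
```

```text
top blob [367, 142, 15, 13, 155] [374.3 147.9] [681.6 -49.9  40. ]
top blob [240, 227, 15, 15, 175] [246.9 233.9] [456.7 266.5  40. ]
top blob [203, 250, 15, 14, 176] [209.7 256.6] [399.4 355.6  40. ]
scene blob [416, 234, 13, 9, 89] [422.  237.6] [398.6 356.5  40. ]
scene blob [387, 249, 15, 10, 105] [394.1 253.6] [456.4 267.2  40. ]
scene blob [267, 323, 17, 14, 182] [274.7 329.5] [682.8 -49.1  40. ]
```

Call:
carry_out:
  series:
    - [0.7,0.8,0,-0.4]
    - [0.7,0.8,0,-0.4]
    - [0.7,0.8,0,-0.4]
    - [0.7,0.8,0,-0.16]
    - [0.77,0.92,0,0]
  fingers: -1

```text
t: 21.8
eef_pos: [668.1, -64.8, 171.9]
tcp_rot: [-3.142, 0.001, -0.001]
ft_force: [0.2, -0.4, -0.3]
opening: 0.866
grip_force: 0.0
```

Call:
carry_out:
  series:
    - [0,0,-0.7,0]
    - [0,0,-0.8,0]
    - [0,0,-0.8,0]
    - [0,0,0,0]
    - [0,0,0,0]

```text
t: 22.3
eef_pos: [667.1, -66.6, 57.7]
tcp_rot: [-3.141, 0.001, -0.0]
ft_force: [0.3, -0.5, 0.6]
opening: 1.001
grip_force: 0.0
```

Call:
carry_out:
  series:
    - [0.3,0.34,0,0]
    - [0,0,-0.1,0]
    - [0,0,-0.4,0]
    - [0,0,-0.44,0]
    - [0,0,0,0]

```text
t: 22.8
eef_pos: [681.1, -49.8, 9.9]
tcp_rot: [-3.141, 0.002, -0.0]
ft_force: [0.1, 0.2, -0.7]
opening: 0.998
grip_force: 0.0
```

Call:
carry_out:
  series:
    - [0,0,0,0]
    - [0,0,0,0]
    - [0,0,0,0]
    - [0,0,0,0]
    - [0,0,0,0]
  fingers: 1

```text
t: 23.3
eef_pos: [682.2, -49.6, 11.2]
tcp_rot: [3.141, -0.001, -0.0]
ft_force: [-0.5, -0.2, -0.0]
opening: 0.635
grip_force: 0.0
```

Call:
carry_out:
  series:
    - [0,0,0,0]
    - [0,0,0,0]
    - [0,0,0.3,0]
    - [0,0,0.6,0]
    - [0,0,0.6,0]

```text
t: 23.8
eef_pos: [681.8, -49.5, 87.0]
tcp_rot: [-3.142, 0.001, -0.0]
ft_force: [0.8, -0.2, -0.6]
opening: 0.439
grip_force: 30.0
```

Run:
```python
from h import *
im=snap("scene","s13");s=env.state();print(s["eef_pos"],s["ft_force"],s["opening"])
x,y,z=s["eef_pos"]
u,v=proj("scene",[x,y,z+10]);print(u,v);u,v=int(u),int(v)
cv2.imwrite("pics/c13.png",cv2.resize(np.hstack([im[v-60:v+60,u-70:u+70],im[240:360,80:260]])[:,:,::-1],None,fx=2.5,fy=2.5,interpolation=cv2.INTER_CUBIC))
```

```text
[684.04285686 -49.81382243  92.72060834] [ 2.21981202 -0.496227    3.2668637 ] 0.4372304178164932
272.91136665719165 311.52455477254404
```

View pics/c13.png

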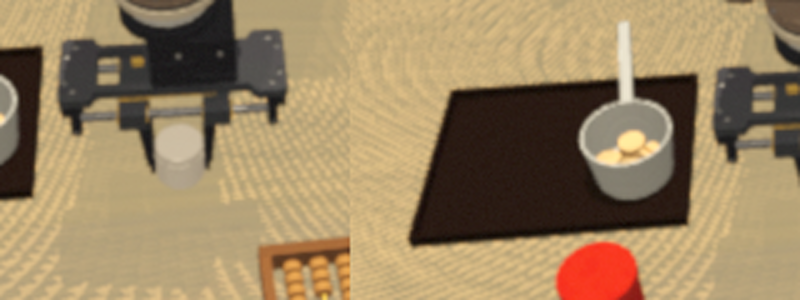

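Run:
```python
from h import *
for z in(100,110,115,120,125,130): print(z,proj("scene",[682,-49.6,z]))
R=lambda x,y,z:ray("scene",80-140+x/2.5,240+y/2.5,z)
print("cup",R(627,133,60),"handle end",R(624,24,50), "tray",R(687,222,14),R(412,242,14))
```

```text
100 [273.065665   311.61637463]
110 [272.82341025 308.54084015]
115 [272.70110093 306.98806755]
120 [272.57799336 305.4251608 ]
125 [272.4540797  303.85202038]
130 [272.32935201 302.26854542]
cup [ 577.8 -242.    60. ] handle end [ 413.4 -265.9   50. ] tray [ 649.9 -186.8   14. ] [ 654.2 -431.5   14. ]
```

Call:
carry_out:
  series:
    - [0,-0.3,0.5,0]
    - [-0.1,-0.6,0.3,0]
    - [-0.2,-0.7,0,0]
    - [-0.2,-0.7,0,0]
    - [-0.2,-0.7,0,0]

```text
t: 24.35
eef_pos: [646.6, -200.8, 126.8]
tcp_rot: [3.141, -0.001, 0.0]
ft_force: [0.3, 0.4, -1.5]
opening: 0.435
grip_force: 30.0
```

Call:
carry_out:
  series:
    - [-0.2,-0.7,0,0]
    - [-0.2,-0.7,0,0]
    - [-0.2,-0.7,0,0]
    - [-0.2,-0.7,0,0]
    - [-0.14,-0.6,0,0]

```text
t: 24.85
eef_pos: [599.2, -371.4, 126.6]
tcp_rot: [3.141, -0.0, -0.001]
ft_force: [-0.1, -1.5, -0.6]
opening: 0.438
grip_force: 30.0
```

Call:
carry_out:
  series:
    - [0,0,-0.3,0]
    - [0,0,-0.6,0]
    - [0,0,-0.5,0]
    - [0,0,-0.2,0]
    - [0,0,0,0]

```text
t: 25.35
eef_pos: [599.7, -368.6, 44.5]
tcp_rot: [-3.14, 0.002, 0.0]
ft_force: [-0.2, -0.3, -0.8]
opening: 0.439
grip_force: 30.0
```

Call:
carry_out:
  series:
    - [0,0,-0.3,0]
    - [0,0,-0.2,0]
    - [0,0,-0.04,0]
    - [0,0,0,0]
    - [0,0,0,0]

```text
t: 25.85
eef_pos: [600.2, -369.7, 19.1]
tcp_rot: [3.141, -0.001, -0.0]
ft_force: [1.1, -0.4, -1.6]
opening: 0.44
grip_force: 30.0
```

Call:
carry_out:
  series:
    - [0,0,-0.02,0]
    - [0,0,-0.02,0]
    - [0,0,0,0]
    - [0,0,0,0]
    - [0,0,0,0]

```text
t: 26.35
eef_pos: [600.3, -369.7, 17.5]
tcp_rot: [3.141, -0.001, -0.0]
ft_force: [-0.6, 1.1, 6.0]
opening: 0.436
grip_force: 30.0
```

Call:
carry_out:
  series:
    - [0,0,0,0]
    - [0,0,0,0]
    - [0,0,0,0]
    - [0,0,0,0]
    - [0,0,0.4,0]
  fingers: -0.5

```text
t: 26.85
eef_pos: [598.9, -368.8, 34.3]
tcp_rot: [-3.139, 0.004, -0.0]
ft_force: [0.9, 0.3, -0.2]
opening: 0.743
grip_force: 0.0
```

Call:
carry_out:
  series:
    - [0,0,0.8,0]
    - [0,0,0.8,0]
    - [0,0,0.8,0]
    - [0,0.4,0.4,0]
    - [-0.1,0.8,0,0]

```text
t: 27.35
eef_pos: [596.0, -311.4, 179.9]
tcp_rot: [3.138, -0.005, -0.003]
ft_force: [0.4, -0.7, -0.7]
opening: 0.751
grip_force: 0.0
```

Call:
carry_out:
  series:
    - [-0.2,0.9,0,0]
    - [-0.2,0.9,0,0]
    - [-0.2,0.9,0,0]
    - [-0.2,0.9,0,0]
    - [-0.2,0.9,0,0]
  fingers: -1

```text
t: 27.85
eef_pos: [544.3, -82.9, 176.7]
tcp_rot: [3.142, -0.0, -0.0]
ft_force: [0.9, 0.5, -0.1]
opening: 0.997
grip_force: 0.0
```

Run:
```python
from h import *
pots("top","t14");pots("scene","s14");print(env.state()["eef_pos"])
```

```text
top blob [496, 172, 15, 14, 166] [502.8 178.3] [ 602.3 -370.5   40. ]
top blob [203, 250, 15, 15, 178] [209.8 256.7] [399.  355.5  40. ]
scene blob [159, 188, 21, 37, 147] [169.2 206. ] [ 205.1 -351.2   40. ]
scene blob [416, 234, 13, 8, 88] [422.  237.6] [398.4 356.5  40. ]
scene blob [188, 250, 4, 31, 97] [189.6 264.6] [ 459.7 -262.    40. ]
scene blob [388, 250, 13, 9, 96] [394.1 253.8] [457.1 266.9  40. ]
scene blob [127, 303, 17, 12, 155] [134.9 308.5] [ 597.9 -370.5   40. ]
[543.59080741 -80.32612438 176.95751914]
```

Call:
carry_out:
  series:
    - [-0.2,0.9,0,0]
    - [-0.2,0.9,0,0]
    - [-0.2,0.9,0,0]
    - [-0.2,0.9,0,0]
    - [-0.2,0.9,0,0]

```text
t: 28.45
eef_pos: [494.8, 141.7, 176.8]
tcp_rot: [3.142, -0.001, -0.001]
ft_force: [0.8, -0.2, -0.6]
opening: 1.003
grip_force: 0.0
```

Call:
carry_out:
  series:
    - [-0.2,0.9,0,0]
    - [-0.2,0.9,0,0]
    - [-0.2,0.6,0,0]
    - [-0.1,0,0,0]
    - [0,0,-0.4,0]

```text
t: 28.95
eef_pos: [460.6, 261.2, 158.1]
tcp_rot: [-3.14, -0.004, 0.002]
ft_force: [1.0, 0.6, 0.0]
opening: 0.998
grip_force: 0.0
```

Call:
carry_out:
  series:
    - [0,0,-0.7,0]
    - [0,0,-0.7,0]
    - [0,0,-0.4,0]
    - [0,0,0,0]
    - [0,0,0,0]

```text
t: 29.45
eef_pos: [460.6, 259.9, 67.0]
tcp_rot: [3.141, 0.0, -0.001]
ft_force: [-0.1, -1.0, 0.3]
opening: 1.0
grip_force: 0.0
```

Correct by x −3.5, y +7, then descend 57 mm and grip.

Call:
carry_out:
  series:
    - [-0.07,0.14,0,0]
    - [0,0,-0.3,0]
    - [0,0,-0.5,0]
    - [0,0,-0.32,0]
    - [0,0,0,0]

```text
t: 29.95
eef_pos: [456.2, 267.6, 10.3]
tcp_rot: [3.141, 0.001, -0.0]
ft_force: [0.4, -0.2, 0.2]
opening: 1.0
grip_force: 0.0
```

Call:
carry_out:
  series:
    - [0,0,0,0]
    - [0,0,0,0]
    - [0,0,0,0]
    - [0,0,0,0]
    - [0,0,0,0]
  fingers: 1

```text
t: 30.45
eef_pos: [456.7, 267.5, 11.1]
tcp_rot: [-3.141, -0.001, -0.0]
ft_force: [0.2, -0.3, -0.3]
opening: 0.637
grip_force: 0.0
```

Call:
carry_out:
  series:
    - [0,0,0,0]
    - [0,0,0,0]
    - [0,0,0,0]
    - [0,0,0,0]
    - [0,0,0.3,0]

```text
t: 30.95
eef_pos: [455.8, 267.1, 24.5]
tcp_rot: [3.14, 0.003, -0.0]
ft_force: [0.4, -0.5, -0.3]
opening: 0.435
grip_force: 30.0
```

Call:
carry_out:
  series:
    - [0,0,0.6,0]
    - [0,0,0.7,0]
    - [0,0,0.7,0]
    - [0,0,0.7,0]
    - [0,0,0.2,0]

```text
t: 31.45
eef_pos: [457.4, 267.9, 173.8]
tcp_rot: [-3.14, -0.004, -0.0]
ft_force: [-0.1, 0.2, -0.4]
opening: 0.437
grip_force: 30.0
```

Call:
carry_out:
  series:
    - [0.1,-0.6,0,0]
    - [0.1,-0.85,0,0]
    - [0.1,-0.85,0,0]
    - [0.1,-0.85,0,0]
    - [0.1,-0.85,0,0]

```text
t: 31.95
eef_pos: [481.1, 65.8, 169.8]
tcp_rot: [3.142, 0.001, 0.0]
ft_force: [0.5, 1.0, -1.3]
opening: 0.437
grip_force: 30.0
```

Call:
carry_out:
  series:
    - [0.1,-0.85,0,0]
    - [0.1,-0.85,0,0]
    - [0.1,-0.85,0,0]
    - [0.1,-0.85,0,0]
    - [0.1,-0.85,0,0]

```text
t: 32.45
eef_pos: [506.1, -146.8, 169.7]
tcp_rot: [-3.141, 0.001, -0.0]
ft_force: [0.8, 0.8, -0.1]
opening: 0.437
grip_force: 30.0
```

Call:
carry_out:
  series:
    - [0.14,-0.85,0,0]
    - [0.14,-0.85,0,0]
    - [0.14,-0.85,0,0]
    - [0.14,-0.85,0,0]
    - [0.1,-0.5,0,0]

```text
t: 32.95
eef_pos: [539.2, -342.9, 169.1]
tcp_rot: [-3.141, 0.001, -0.002]
ft_force: [0.4, 0.6, -0.4]
opening: 0.437
grip_force: 30.0
```

Call:
carry_out:
  series:
    - [0,0,0,0]
    - [0,0,-0.6,0]
    - [0,0,-0.8,0]
    - [0,0,-0.7,0]
    - [0,0,-0.3,0]

```text
t: 33.45
eef_pos: [538.0, -338.1, 46.9]
tcp_rot: [-3.138, 0.004, 0.0]
ft_force: [0.4, -1.1, -0.0]
opening: 0.44
grip_force: 30.0
```

Call:
carry_out:
  series:
    - [0,-0.3,0,0]
    - [0,-0.3,0,0]
    - [0,0,-0.3,0]
    - [0,0,-0.3,0]
    - [0,0,0,0]

```text
t: 33.95
eef_pos: [538.5, -369.3, 18.6]
tcp_rot: [-3.14, 0.002, -0.0]
ft_force: [-0.5, 0.1, -0.0]
opening: 0.434
grip_force: 30.0
```

Call:
carry_out:
  series:
    - [0,0,-0.04,0]
    - [0,0,-0.04,0]
    - [0,0,0,0]
    - [0,0,0,0]
    - [0,0,0,0]

```text
t: 34.45
eef_pos: [539.7, -370.1, 17.0]
tcp_rot: [3.141, -0.0, -0.0]
ft_force: [-0.2, 0.3, -1.3]
opening: 0.438
grip_force: 30.0
```

Call:
carry_out:
  series:
    - [0,0,-0.02,0]
    - [0,0,-0.02,0]
    - [0,0,0,0]
    - [0,0,0,0]
    - [0,0,0,0]

```text
t: 34.95
eef_pos: [539.7, -370.1, 15.7]
tcp_rot: [3.141, -0.001, -0.0]
ft_force: [-1.7, 1.8, 8.2]
opening: 0.437
grip_force: 30.0
```

Call:
carry_out:
  series:
    - [0,0,0,0]
    - [0,0,0,0]
    - [0,0,0,0]
    - [0,0,0,0]
    - [0,0,0.4,0]
  fingers: -0.5

```text
t: 35.45
eef_pos: [538.5, -369.2, 32.5]
tcp_rot: [-3.139, 0.003, -0.0]
ft_force: [-0.0, -0.1, -0.3]
opening: 0.739
grip_force: 0.0
```

Call:
carry_out:
  series:
    - [0,0,0.8,0]
    - [0,0,0.8,0]
    - [0,0,0.8,0]
    - [0,0.4,0.4,0]
    - [0,0.8,0,0]

```text
t: 35.95
eef_pos: [540.3, -311.9, 177.7]
tcp_rot: [3.138, -0.005, -0.003]
ft_force: [1.4, -0.1, -0.0]
opening: 0.752
grip_force: 0.0
```

Call:
carry_out:
  series:
    - [-0.1,0.9,0,0]
    - [-0.1,0.9,0,0]
    - [-0.1,0.9,0,0]
    - [-0.1,0.9,0,0]
    - [-0.1,0.9,0,0]
  fingers: -1

```text
t: 36.45
eef_pos: [514.0, -83.4, 174.7]
tcp_rot: [3.141, -0.0, -0.0]
ft_force: [0.6, -0.4, 0.4]
opening: 0.998
grip_force: 0.0
```

Run:
```python
from h import *
pots("top","t15");pots("scene","s15");print(env.state()["eef_pos"])
```

```text
top blob [496, 172, 15, 14, 167] [502.9 178.3] [ 602.3 -370.6   40. ]
top blob [497, 196, 16, 14, 173] [504.4 202.3] [ 540.1 -370.7   40. ]
top blob [203, 250, 15, 15, 179] [209.7 256.7] [399.1 355.6  40. ]
scene blob [159, 188, 21, 37, 146] [169.2 206. ] [ 205.5 -351.2   40. ]
scene blob [416, 234, 13, 8, 86] [422.  237.6] [398.4 356.6  40. ]
scene blob [188, 250, 4, 31, 96] [189.6 264.7] [ 460.1 -262.1   40. ]
scene blob [133, 284, 15, 11, 129] [139.9 288.9] [ 535.9 -371.1   40. ]
scene blob [127, 303, 17, 12, 154] [134.8 308.5] [ 597.9 -370.7   40. ]
[513.48110948 -80.91172352 174.83065134]
```

Call:
carry_out:
  series:
    - [-0.23,0.87,0,0]
    - [-0.23,0.87,0,0]
    - [-0.23,0.87,0,0]
    - [-0.23,0.87,0,0]
    - [-0.23,0.87,0,0]

```text
t: 37.05
eef_pos: [456.7, 133.6, 174.8]
tcp_rot: [3.141, -0.0, -0.001]
ft_force: [0.5, 0.7, -0.4]
opening: 1.002
grip_force: 0.0
```

Call:
carry_out:
  series:
    - [-0.23,0.87,0,0]
    - [-0.23,0.87,0,0]
    - [-0.23,0.87,0,0]
    - [-0.23,0.87,0,0]
    - [-0.22,0.87,0,0]

```text
t: 37.55
eef_pos: [399.7, 351.5, 174.7]
tcp_rot: [3.142, -0.0, -0.0]
ft_force: [2.0, -0.1, 0.1]
opening: 0.999
grip_force: 0.0
```

Call:
carry_out:
  series:
    - [0,0,-0.5,0]
    - [0,0,-0.7,0]
    - [0,0,-0.7,0]
    - [0,0,-0.3,0]
    - [0,0,0,0]

```text
t: 38.05
eef_pos: [399.6, 349.2, 62.7]
tcp_rot: [3.139, 0.003, -0.0]
ft_force: [0.8, -0.5, -0.1]
opening: 0.996
grip_force: 0.0
```

Call:
carry_out:
  series:
    - [0,0.12,0,0]
    - [0,0,-0.3,0]
    - [0,0,-0.5,0]
    - [0,0,-0.26,0]
    - [0,0,0,0]

```text
t: 38.55
eef_pos: [399.9, 355.9, 11.2]
tcp_rot: [3.141, 0.001, -0.0]
ft_force: [-0.5, -0.4, 0.5]
opening: 1.003
grip_force: 0.0
```

Call:
carry_out:
  series:
    - [0,0,0,0]
    - [0,0,0,0]
    - [0,0,0,0]
    - [0,0,0,0]
    - [0,0,0,0]
  fingers: 1

```text
t: 39.05
eef_pos: [400.1, 356.0, 12.0]
tcp_rot: [-3.141, -0.0, -0.0]
ft_force: [-0.1, 0.2, 0.9]
opening: 0.635
grip_force: 0.0
```

Call:
carry_out:
  series:
    - [0,0,0,0]
    - [0,0,0,0]
    - [0,0,0,0]
    - [0,0,0,0]
    - [0,0,0.3,0]

```text
t: 39.55
eef_pos: [399.3, 355.4, 25.5]
tcp_rot: [3.14, 0.002, -0.0]
ft_force: [-1.0, 0.4, -1.0]
opening: 0.438
grip_force: 30.0
```

Call:
carry_out:
  series:
    - [0,0,0.6,0]
    - [0,0,0.7,0]
    - [0,0,0.7,0]
    - [0,0,0.7,0]
    - [0,0,0.2,0]

```text
t: 40.05
eef_pos: [400.8, 356.5, 174.8]
tcp_rot: [-3.139, -0.004, -0.0]
ft_force: [-0.3, 0.9, -1.5]
opening: 0.435
grip_force: 30.0
```

Call:
carry_out:
  series:
    - [0.1,-0.5,0,0]
    - [0.1,-0.85,0,0]
    - [0.1,-0.9,0,0]
    - [0.1,-0.9,0,0]
    - [0.1,-0.9,0,0]

```text
t: 40.55
eef_pos: [424.5, 151.8, 170.8]
tcp_rot: [3.141, 0.001, 0.0]
ft_force: [0.8, -0.0, -1.1]
opening: 0.438
grip_force: 30.0
```

Call:
carry_out:
  series:
    - [0.1,-0.9,0,0]
    - [0.1,-0.9,0,0]
    - [0.1,-0.9,0,0]
    - [0.1,-0.9,0,0]
    - [0.1,-0.9,0,0]

```text
t: 41.05
eef_pos: [449.5, -73.4, 170.9]
tcp_rot: [-3.141, 0.001, -0.0]
ft_force: [1.3, 1.4, -0.5]
opening: 0.436
grip_force: 30.0
```

Call:
carry_out:
  series:
    - [0.1,-0.9,0,0]
    - [0.1,-0.9,0,0]
    - [0.1,-0.9,0,0]
    - [0.1,-0.9,0,0]
    - [0.1,-0.9,0,0]

```text
t: 41.55
eef_pos: [474.5, -298.3, 170.5]
tcp_rot: [-3.141, 0.001, -0.001]
ft_force: [0.2, 0.7, -2.1]
opening: 0.437
grip_force: 30.0
```

Call:
carry_out:
  series:
    - [0.1,-0.9,0,0]
    - [0.1,-0.57,0,0]
    - [0,0,-0.5,0]
    - [0,0,-0.8,0]
    - [0,0,-0.7,0]

```text
t: 42.05
eef_pos: [484.3, -369.8, 69.1]
tcp_rot: [-3.141, 0.001, -0.001]
ft_force: [0.5, -0.5, -1.7]
opening: 0.438
grip_force: 30.0
```

Call:
carry_out:
  series:
    - [0,0,-0.4,0]
    - [0,0,-0.4,0]
    - [0,0,-0.24,0]
    - [0,0,0,0]
    - [0,0,0,0]

```text
t: 42.55
eef_pos: [485.0, -370.0, 19.7]
tcp_rot: [-3.141, 0.0, -0.0]
ft_force: [-0.3, -0.4, -1.2]
opening: 0.436
grip_force: 30.0
```

Call:
carry_out:
  series:
    - [0,0,-0.03,0]
    - [0,0,-0.03,0]
    - [0,0,0,0]
    - [0,0,0,0]
    - [0,0,0,0]

```text
t: 43.05
eef_pos: [485.1, -370.1, 16.9]
tcp_rot: [3.141, -0.0, -0.0]
ft_force: [0.1, 1.0, -0.5]
opening: 0.442
grip_force: 30.0
```

Call:
carry_out:
  series:
    - [0,0,-0.03,0]
    - [0,0,0,0]
    - [0,0,0,0]
    - [0,0,0,0]
    - [0,0,0,0]

```text
t: 43.55
eef_pos: [485.2, -370.2, 15.8]
tcp_rot: [3.141, -0.001, -0.0]
ft_force: [0.2, 0.7, 6.7]
opening: 0.436
grip_force: 30.0
```

Call:
carry_out:
  series:
    - [0,0,0,0]
    - [0,0,0,0]
    - [0,0,0,0]
    - [0,0,0,0]
    - [0,0,0.4,0]
  fingers: -0.5

```text
t: 44.05
eef_pos: [484.1, -369.3, 33.3]
tcp_rot: [-3.139, 0.003, -0.0]
ft_force: [-0.1, 0.6, 0.7]
opening: 0.739
grip_force: 0.0
```

Call:
carry_out:
  series:
    - [0,0,0.8,0]
    - [0,0,0.8,0]
    - [0,0,0.8,0]
    - [0,0.3,0.7,0]
    - [0,0.6,0.5,0]

```text
t: 44.55
eef_pos: [485.2, -326.0, 217.4]
tcp_rot: [3.14, -0.002, -0.002]
ft_force: [-0.0, -0.4, 0.3]
opening: 0.751
grip_force: 0.0
```

Call:
carry_out:
  series:
    - [0,0.9,0,-0.2]
    - [0,0.9,0,-0.2]
    - [0,0.9,0,-0.2]
    - [0,0.9,0,-0.2]
    - [0,0.9,0,-0.12]

```text
t: 45.05
eef_pos: [484.7, -98.4, 215.3]
tcp_rot: [3.141, -0.0, -0.098]
ft_force: [1.6, -0.1, 0.1]
opening: 0.752
grip_force: 0.0
```

Run:
```python
from h import *
pots("top","t16");im=snap("scene","s16");print(env.state()["eef_pos"])
t=cv2.imread("pics/t16.png")
a=cv2.resize(t[120:230,230:340],None,fx=4,fy=4,interpolation=cv2.INTER_CUBIC)
b=cv2.resize(im[230:340,75:210,::-1],None,fx=2.6,fy=4*110/110*1.0 if 0 else 2.6,interpolation=cv2.INTER_CUBIC)
m=np.zeros((440,440+351,3),np.uint8);m[:,:440]=a;m[:b.shape[0],440:440+b.shape[1]]=b;cv2.imwrite("pics/c16.png",m)
```

```text
top blob [496, 172, 15, 14, 167] [502.9 178.3] [ 602.3 -370.6   40. ]
top blob [497, 196, 16, 14, 170] [504.4 202.3] [ 540.2 -370.9   40. ]
top blob [504, 217, 16, 14, 178] [511.6 223.5] [ 486.  -385.4   40. ]
[484.4324436  -95.97329332 215.36984068]
```

View pics/c16.png

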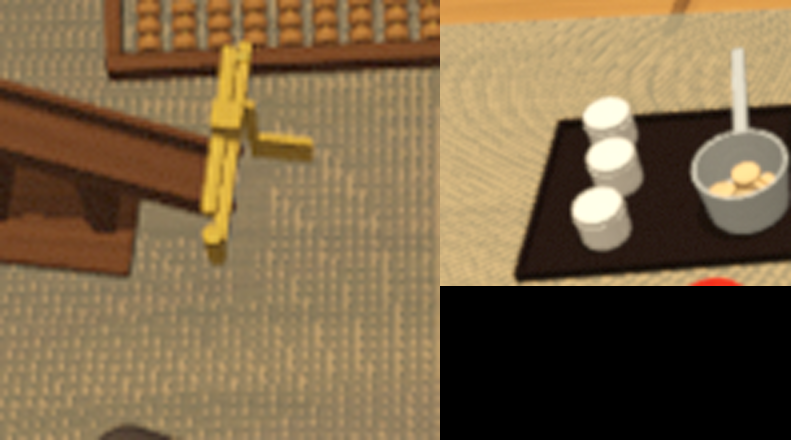

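```bash
python3 -c "
from h import *
print(ray('top',283.4,178.9,150),ray('top',283.4+0,179.9,150),ray('top',280.7,198.2,150))"
```

```text
[563.3 171.6 150. ] [560.9 171.6 150. ] [516.8 177.  150. ]
```

Call:
carry_out:
  series:
    - [0.27,0.8,0,0]
    - [0.27,0.8,0,0]
    - [0.27,0.8,0,0]
    - [0.27,0.8,0,0]
    - [0.27,0.8,0,0]

```text
t: 45.65
eef_pos: [553.1, 101.2, 215.1]
tcp_rot: [3.141, -0.0, -0.097]
ft_force: [0.2, -1.3, 1.0]
opening: 0.749
grip_force: 0.0
```

Call:
carry_out:
  series:
    - [0.27,0.8,0,0]
    - [0.03,0.5,0,0]
    - [0,0,0,0]
    - [0,0,0,0]
    - [0,0,0,0]

```text
t: 46.15
eef_pos: [567.5, 163.8, 215.1]
tcp_rot: [3.141, 0.0, -0.097]
ft_force: [0.7, -0.3, -0.2]
opening: 0.75
grip_force: 0.0
```

Call:
carry_out:
  series:
    - [0,0.15,-0.2,0]
    - [0,0,-0.6,0]
    - [0,0,-0.6,0]
    - [0,0,-0.54,0]
    - [0,0,0,0]

```text
t: 46.65
eef_pos: [565.8, 171.7, 114.7]
tcp_rot: [3.14, 0.006, -0.098]
ft_force: [-0.2, -0.1, 0.8]
opening: 0.749
grip_force: 0.0
```

Call:
carry_out:
  series:
    - [0,0,0,0]
    - [0,0,0,0]
    - [0,0,0,0]
    - [0,0,0,0]
    - [0,0,0,0]
  fingers: 1

```text
t: 47.15
eef_pos: [567.7, 172.5, 118.8]
tcp_rot: [-3.141, -0.001, -0.097]
ft_force: [-0.2, -0.2, 0.7]
opening: 0.386
grip_force: 0.0
```

Call:
carry_out:
  series:
    - [0,0,0,0]
    - [0,0,0,0]
    - [0,0,0,0]
    - [0,0,0,0]
    - [0,0,0,0]

```text
t: 47.65
eef_pos: [567.6, 173.3, 118.2]
tcp_rot: [-3.14, -0.0, -0.097]
ft_force: [1.1, 6.4, -0.9]
opening: 0.117
grip_force: 30.0
```

Call:
carry_out:
  series:
    - [-0.15,0.03,0,0]
    - [-0.2,0.02,0,0]
    - [-0.2,0.02,0,0]
    - [-0.2,0.02,0,0]
    - [-0.1,0.01,0,0]

```text
t: 48.15
eef_pos: [525.5, 177.9, 118.4]
tcp_rot: [-3.141, -0.004, -0.096]
ft_force: [19.0, 1.4, -16.1]
opening: 0.122
grip_force: 30.0
```

Call:
carry_out:
  series:
    - [-0.08,0.01,0,0]
    - [-0.06,0.01,0,0]
    - [-0.06,0,0,0]
    - [-0.04,0,0,0]
    - [0,0,0,0]

```text
t: 48.65
eef_pos: [517.4, 178.8, 118.2]
tcp_rot: [-3.139, -0.01, -0.097]
ft_force: [26.8, 2.8, -20.6]
opening: 0.119
grip_force: 30.0
```

Call:
carry_out:
  series:
    - [0.06,0,0,0]
    - [0.02,0,0,0]
    - [0,0,0,0]
    - [0,0,0,0]
    - [0,0,0,0]

```text
t: 49.15
eef_pos: [517.6, 178.7, 118.1]
tcp_rot: [-3.141, -0.002, -0.097]
ft_force: [6.4, 3.2, -6.8]
opening: 0.12
grip_force: 30.0
```

Call:
carry_out:
  series:
    - [0,0,0,0]
    - [0,0,0,0]
    - [0,0,0,0]
    - [0,0,0,0]
    - [0,0,0,0]
  fingers: 0

```text
t: 49.65
eef_pos: [516.9, 178.4, 118.2]
tcp_rot: [3.141, 0.0, -0.097]
ft_force: [-0.0, 0.2, 0.2]
opening: 0.47
grip_force: 0.0
```

Call:
carry_out:
  series:
    - [0,0,0.3,0]
    - [0,0,0.7,0]
    - [0,0,0.7,0]
    - [0,-0.5,0.3,0]
    - [0,-0.8,0,0]

```text
t: 50.15
eef_pos: [517.7, 114.0, 220.5]
tcp_rot: [-3.141, -0.004, -0.094]
ft_force: [-0.4, -0.0, -1.0]
opening: 0.502
grip_force: 0.0
```

Call:
carry_out:
  series:
    - [-0.1,-0.8,0,0]
    - [-0.1,-0.8,0,0]
    - [-0.1,-0.8,0,0]
    - [0,-0.5,0,0]
    - [0,0,0,0]

```text
t: 50.65
eef_pos: [501.9, -34.0, 218.2]
tcp_rot: [3.141, -0.0, -0.1]
ft_force: [0.5, 0.3, 0.3]
opening: 0.497
grip_force: 0.0
```

Run:
```python
from h import *
pots("top","t17");im=snap("scene","s17");print(env.state()["eef_pos"])
t=cv2.imread("pics/t17.png")
a=cv2.resize(t[80:230,200:350],None,fx=2.9,fy=2.9,interpolation=cv2.INTER_CUBIC)
b=cv2.resize(im[230:380,75:210,::-1],None,fx=2.6,fy=2.6,interpolation=cv2.INTER_CUBIC)
m=np.zeros((440,440+351,3),np.uint8);m[:a.shape[0],:a.shape[1]]=a;m[:b.shape[0],440:440+b.shape[1]]=b;cv2.imwrite("pics/c17.png",m)
```

```text
top blob [496, 172, 15, 14, 167] [502.9 178.3] [ 602.3 -370.6   40. ]
top blob [497, 196, 16, 14, 174] [504.4 202.3] [ 540.2 -370.8   40. ]
top blob [504, 217, 16, 14, 180] [511.6 223.6] [ 486.  -385.4   40. ]
[501.91346132 -31.70345609 218.13206045]
```

View pics/c17.png

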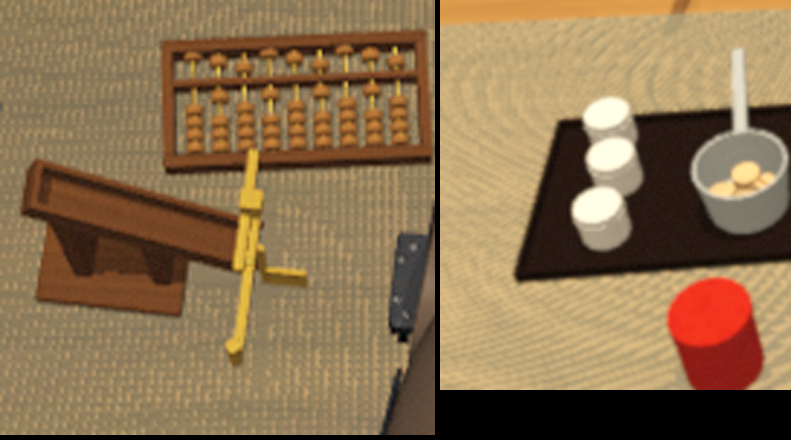

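Gate post is at top px (280.5,199), matching its starting shut position. The pots and the cup with its boxes stand in the tray, and the bystanders have not moved.

```bash
python3 -c "
from cell import env
print(env.job_done())"
```

```text
the job is handed in; nothing more can be done
None
```

The job is handed in: the cup with all four pill boxes and the three ointment pots stand upright in the tray, and the gate is pulled back to its stop. On the way the cup caught the tray's rim and twisted in the grip, so I set it down with all its boxes and regripped it.

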